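Settle the rocking boom-stand base on its levelling screws

TASK

The microscope stand's base tips at its front corners because the feet of its two front levelling screws hang clear of their discs. Turn each wing knob down (clockwise from above) just until its foot bears its share and the corner no longer gives under a light push, without forcing a foot above 20 N or jacking the front middle foot up: at the end all five feet carry their share of the weight. Keep the base where it stands and leave everything else alone.

Things in the scene. Friction and masses are not known exactly. Their poses are not given: they have to be found in the camera images.
- base: white base plate of a boom stand, 240 x 270 x 14, 2.9 kg, pillar at the rear (to 190 high). Origin under its centre at foot level (plate top 40 above); z up, -x to the front edge, y left. 3 fixed rubber feet (front middle, two rear); 2 screws at the front corners drive 2 more feet. 14 N rest on the middle foot at first; it must keep over 3 N and lifts off above 6 N per screw
- left_grip (a point): black wing knob of the front left levelling screw (base frame x -85, y +105): a disc 38 across with an upright bar 44 long, 14 thick, 34 tall. Point on the screw axis in the bar, 15 below its top, about 46 above the plate; z up, x along the bar, y across it (pinch that way). Clockwise from above the whole screw sinks 2.86 mm per rad with its foot; 0.05 N m, stays where left
- right_grip (a point): the same, front right (base frame x -85, y -105). Each foot starts 1 to 6 mm clear (unseen); 3.7 rad free. Pushed straight down on a knob the base tips from 5 to 6 N on, yielding 1 to 2 N per mm, then 4 N per mm once that foot meets its disc. Turn in the gap and about 1.6 mm more: each foot then bears 3 to 4 N. A closing grip presses the knob down 5 N or more and hides the load
- disc_left: flat steel foot disc, 54 across, 6 to 10 thick, fixed on the bench under the left screw's foot (base frame x -85, y +105); origin at the centre of its underside
- disc_right: flat steel foot disc, 54 across, 6 to 10 thick, fixed on the bench under the right screw's foot (x -85, y -105); origin at the centre of its underside
- disc_mid: flat steel foot disc, 54 across, 6 thick, fixed on the bench under the fixed foot in the middle of the front edge (x -95, y 0); origin at the centre of its underside
- disc_rear_left: flat steel foot disc, 54 across, 6 thick, fixed on the bench under the rear left fixed foot (x +90, y +40); origin at the centre of its underside
- disc_rear_right: flat steel foot disc, 54 across, 6 thick, fixed on the bench under the rear right fixed foot (x +90, y -40); origin at the centre of its underside
- petri_dish: closed glass dish, 56 across, 16 tall, lying on the base plate near its centre; origin at the centre of its underside; leave it alone
- wash_bottle: white plastic bottle, 64 across, 160 tall, on the bench; origin at the centre of its underside; bystander
- reagent_bottle: brown glass jar with cap, 70 across, 130 tall, on the bench; origin at the centre of its underside; bystander
- beaker: glass beaker, 66 across, 85 tall, on the bench; origin at the centre of its underside; bystander
- tip_box: closed plastic box of pipette tips, 120 x 85 x 60, on the bench; origin at the centre of its underside; bystander
- screwdriver: screwdriver, 160 long, lying on the bench before the base; origin under its middle, x along it; bystander
- brass_weight: brass calibration weight, 36 across, 30 tall, standing close beside the base plate; origin at the centre of its underside; bystander

How it is judged:
By the outcome, as a careful person would: the job done as asked, in the order asked, and still so for the second after the job is handed in, with the robot touching nothing.
It also fails if it takes over 72 s, if anything falls off the work surface, if the arm or the gripper's body presses on something with over 40 N, if the wrist force passes 120 N, or if a joint passes its speed limit or range.

ROBOT

A 6-joint arm with a two-finger parallel gripper is mounted at the origin on the work surface. World frame = base frame: x ahead of the robot, y to its left, z up, the work surface at z = 0. Lengths are in mm, angles in rad, forces in N, time in s.
With the tool pointing down it reaches from about 300 to 775 mm from the base axis. Payload 14.6 kg.
Tool frame: the origin (TCP) lies between the finger pads; the fingertips stand ahead of it and the grasp point (between the pads) lies 11 mm behind it (manip.finger_overhang is the z of the fingertips in the tool frame, in mm); z points along the fingers, y is the line along which they close (so a half turn about z gives the same grasp; the last joint's range is limited). The gripper opens to 94 mm and grips with 3 to 60 N. Pads are 16 mm wide; open, the fingers measure 119 mm over their backs; the gripper's body (75 mm by 177 mm) begins 78 mm behind the grasp point.
Start: joints at [-0.067, 0.3, 1.521, -0, 1.321, -0.067], TCP at [549.99, -0.002, 213.446] pointing down, gripper open.
Joint ranges: [-3.03, 3.03], [-0.79, 2.21], [0.23, 2.52], [-1.04, 4.18], [0, 3.07], [-2.55, 2.55]. Speed limits (rad/s): [2.22, 2.22, 2.57, 3.14, 3.14, 3.14].

INTERFACE

Orientations are given as [roll, pitch, yaw] about the fixed x, y, z axes, in that order (R = Rz(yaw) Ry(pitch) Rx(roll)).
In Python, from cell import manip gives the robot as it stands.
- The arm moves only by the tool jog_arm, never from a script. Its argument "series" is a list of rows, each a list of 7 numbers: the shift along the world's x, y, z as a fraction of full scale, then the turn, a rotation vector about the world's x, y, z as a fraction of full scale, then the closure, from 0 (fully open) to 1 (shut). In form: [[dx, dy, dz, wx, wy, wz, fingers], ...]. A call has 1 to 8 rows; each row is the pose to reach, as a shift and turn from the pose commanded when the call began; what a row does not reach only later rows make up. Full scale, the value 1, is 120 mm for a shift and 90 degrees for a turn. A row lasts 1/12 s, in which the tool goes at most 41.7 mm and 7.16 degrees, less where a joint would pass 70% of its speed; a pose out of reach is approached as far as the arm can. A call with a number of a shift or a turn outside -1 to 1 is refused whole. A call with a gripper value outside its range is refused whole. The fingers move at their own pace and stop on an object; "grip_force" is the grip in N (left out, the last holds). Time passes only in rows, so rows that repeat a pose let the fingers close. It gives the time, the measured TCP pose, the force, the opening and the grip force at its end, in the units of the state.
- manip.read_state(): the state, without advancing time (a new reading comes with each control period).
- manip.camera(name): name is "scene" or "side" or "wrist"; returns a dict with "frame" (400x640x3 uint8, red, green, blue), "vfov" (degrees; the focal length in pixels is half the picture's height over the tangent of half this angle, whatever the lens; pixels are square), "cx", "cy" (the principal point, pixels), "k1" (the pictures are not rectified: a ray, as slopes to the right and down, at radius r is drawn at 1 + k1 r^2 times it, then the intrinsics apply), "R" (3x3) and "t" (3): a world point X has camera coordinates R X + t; the wrist camera has in their place "hand_eye" (4x4, takes a point from camera to tool coordinates, whose origin is the TCP and whose axes are the flange's). Camera axes: x right, y down, z forward; pixel columns grow to the right and rows downward; lengths in mm; the calibration is good to about 2 mm. A picture is of the moment at which its call begins: read the wrist's pose just before it. There is no depth.
- manip.sign_off(): hands the job in; it is judged then, once.
The state is a dict: "clock": time; "joints": joint angles; "qd": joint speeds; "effort": joint torques, N m; "eef_pos": TCP position; "eef_rot": TCP orientation; "wrist_force": force on the tool from outside, world axes, zero at the start; "moment": the same for the moment, N m; "finger_gap": finger opening in mm; "finger_force": force on a finger pad.
Only numpy, scipy, OpenCV 4.12 (cv2) and the standard library are available. Lean on these libraries where they do the work, as an engineer would, in place of code of your own. Each camera call takes 0.05 s, during which the arm holds its last target. There are 200 camera calls.

## Working session

There is one attempt and no reset: what is moved stays moved. The work goes in short steps, Python scripts to look and compute and a tool call to move; the robot and the scene stay as the last step left them, time stands still between calls to the robot, and variables do not carry over. Pictures are saved under pics/ and viewed, at most 10 in all, crops included, and the job is handed in when it is done.

Besides the shell and the picture viewer there is one more tool, called after "Emit:" as name(argument=value, ...) on one line, values as JSON. jog_arm: Moves the arm, as the interface text tells. Its arguments: {"type":"object","properties":{"series":{"type":"array"},"grip_force":{"type":"number"}},"required":["series"]}

```bash
mkdir -p pics; ls
python3 - <<'E'
from cell import manip
import cv2
print(manip.read_state(), manip.finger_overhang)
for n in("scene","wrist"):
    c=manip.camera(n); cv2.imwrite(f"pics/{n}0.png",c["frame"][:,:,::-1]); print({k:v for k,v in c.items() if k!="frame"})
E
```

```text
pics
{'clock': 0.0, 'joints': array([-6.65976395e-02,  3.00444809e-01,  1.52158884e+00,  9.72874629e-06,
        1.32072564e+00, -6.65768464e-02]), 'qd': array([ 0.00041285, -0.00059847, -0.00057935, -0.00261057, -0.00065501,
        0.00083035]), 'effort': array([-1.53750298e-03, -5.31805658e+01, -3.52735734e+01,  7.07558286e-02,
        2.43994006e-02, -4.79655944e-05]), 'eef_pos': array([5.49736543e+02, 1.84176148e-02, 2.12897471e+02]), 'eef_rot': array([-3.14042922e+00, -8.70164603e-05,  1.57077307e+00]), 'wrist_force': array([-0.29343872,  0.09518627,  0.20462489]), 'moment': array([-0.02580428, -0.04309269,  0.02942193]), 'finger_force': 0.0, 'finger_gap': 94.21179155069095} 8.0
{'vfov': 55.92645410371189, 'cx': 311.87057265388825, 'cy': 203.5946259870842, 'k1': -0.03588175470139236, 'R': array([[ 0.7068281 ,  0.7072641 ,  0.01309669],
       [ 0.51450056, -0.501301  , -0.69569137],
       [-0.48547215,  0.49847246, -0.71822141]]), 't': array([-370.33378733, -217.22256288, 1319.49622084])}
{'vfov': 61.87900331664074, 'cx': 317.6388049409985, 'cy': 203.41238045445348, 'k1': -0.062176052681699255, 'hand_eye': array([[ 8.30549442e-04, -9.63329248e-01, -2.68320835e-01,
         7.78104262e+01],
       [ 9.99999647e-01,  7.66908802e-04,  3.41991594e-04,
        -3.31600267e-01],
       [-1.23672895e-04, -2.68321024e-01,  9.63329545e-01,
        -1.70225929e+02],
       [ 0.00000000e+00,  0.00000000e+00,  0.00000000e+00,
         1.00000000e+00]])}
```

View pics/scene0.png

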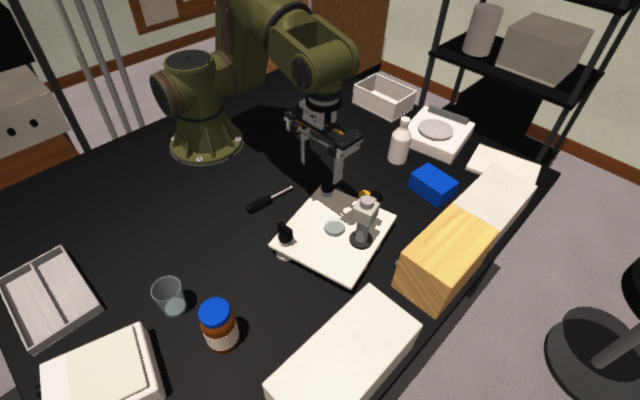

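View pics/wrist0.png

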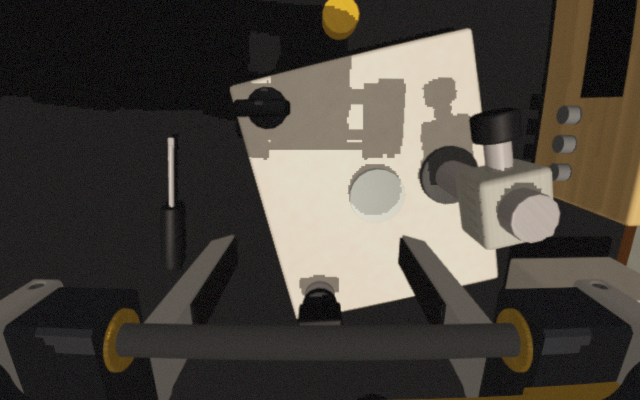

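The wrist view shows the base plate corners at about (232,87), (471,29), (497,277) and (298,318). The left knob is at (267,107), the right knob at (320,305), the dish at (376,192) and the screwdriver at (171,200). The scene view agrees. Next I'll fit the base pose and enlarge the knobs.

```bash
cat > h.py <<'E'
import numpy as np, cv2
from scipy.spatial.transform import Rotation as Ro
from scipy.optimize import least_squares
def cam(c,st=None):
    f=200/np.tan(np.radians(c["vfov"]/2))
    K=np.array([[f,0,c["cx"]],[0,f,c["cy"]],[0,0,1]]); D=np.array([c["k1"],0,0,0.])
    if "R" in c: return K,D,np.array(c["R"]),np.array(c["t"])
    Rt=Ro.from_euler("xyz",st["eef_rot"]).as_matrix(); H=np.array(c["hand_eye"])
    Rc=Rt@H[:3,:3]; tc=Rt@H[:3,3]+st["eef_pos"]
    return K,D,Rc.T,-Rc.T@tc
def proj(C,P):
    K,D,R,t=C; return cv2.projectPoints(np.atleast_2d(P).astype(float),cv2.Rodrigues(R)[0],t,K,D)[0][:,0]
def onplane(C,px,z):
    K,D,R,t=C; u=cv2.undistortPoints(np.array(px,float).reshape(-1,1,2),K,D)[:,0]
    d=np.c_[u,np.ones(len(u))]@R; o=-R.T@t
    return o+d*((z-o[2])/d[:,2])[:,None]
def base2w(p,q): 
    c,s=np.cos(p[2]),np.sin(p[2]); q=np.atleast_2d(q)
    return np.c_[p[0]+c*q[:,0]-s*q[:,1],p[1]+s*q[:,0]+c*q[:,1],q[:,2]+6]
E
python3 - <<'E'
from h import *
from cell import manip
st=manip.read_state(); c=manip.camera("wrist"); C=cam(c,st)
px=[[232,87],[471,29],[497,277],[298,318]]
print(onplane(C,px,46).round(1))
q=np.array([[-120,135,40],[120,135,40],[120,-135,40],[-120,-135,40]])
r=least_squares(lambda p:(proj(C,base2w(p,q))-px).ravel(),[600,0,0.2]); print(r.x,r.fun.round(1))
g=base2w(r.x,[[-85,105,86],[-85,-105,86]]);print(g.round(1),proj(C,g).round(0), proj(C,g+[0,0,15]).round())
cs=manip.camera("scene");S=cam(cs);print(proj(S,g).round(0))
W=c["frame"];s=cs["frame"]
a=[cv2.resize(W[67:142,220:320],(400,300),interpolation=2),cv2.resize(W[245:320,270:370],(400,300),interpolation=2)]
b=[cv2.resize(s[160:220,290:370],(400,300),interpolation=2),cv2.resize(s[210:270,245:325],(400,300),interpolation=2)]
o=np.vstack([np.hstack(a),np.hstack(b)])
o=(255*(o/255.)**0.5).astype(np.uint8)
cv2.imwrite("pics/crop1.png",o[:,:,::-1])
E
```

```text
[[ 466.5  100.6   46. ]
 [ 693.7  154.6   46. ]
 [ 754.6 -103.3   46. ]
 [ 526.5 -155.3   46. ]]
[ 6.10503824e+02 -2.18010322e+00  2.30650448e-01] [-3.8 -1.2  3.1 -2.3  2.6  2.2 -1.6  4.2]
[[ 503.8   80.6   92. ]
 [ 551.8 -123.8   92. ]] [[264. 108.]
 [320. 318.]] [[261. 107.]
 [320. 328.]]
[[328. 181.]
 [285. 230.]]
```

View pics/crop1.png

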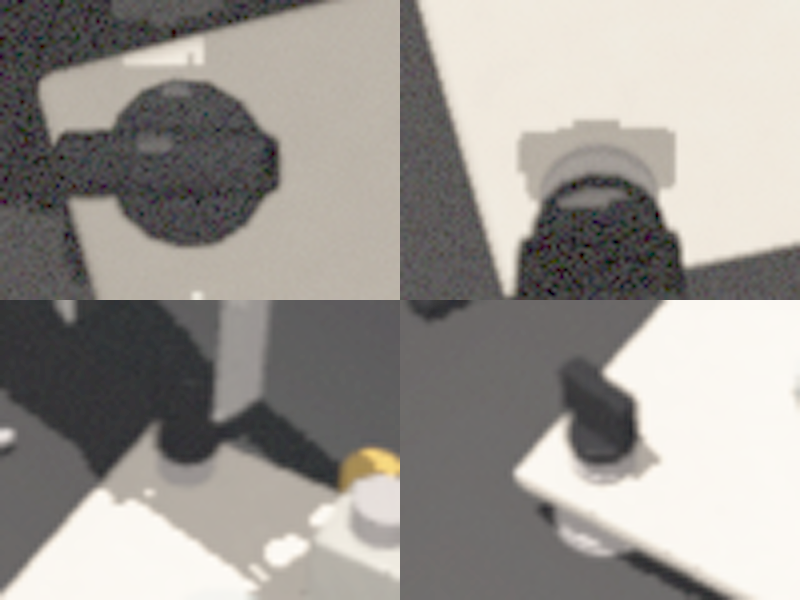

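The base pose is about (610, -2), yaw 0.23, and both bars lie roughly along world x. In the crops, the left disc centre is at (267,108) in the wrist frame. I'll move past the right knob to look at it squarely.

Emit:
jog_arm(series=[[0,-1,0,0,0,0,0],[0,-1,0,0,0,0,0],[0,-1,0,0,0,0,0]])

```text
clock: 0.45
eef_pos: [549.7, -121.6, 213.4]
eef_rot: [-3.141, 0.0, 1.572]
wrist_force: [0.3, 1.0, 0.2]
finger_gap: 94.2
finger_force: 0.0
```

Emit:
jog_arm(series=[[0,-0.45,0,0,0,0,1],[0,-0.45,0,0,0,0,1],[0,-0.45,0,0,0,0,1],[0,-0.45,0,0,0,0,1],[0,-0.45,0,0,0,0,1],[0,-0.45,0,0,0,0,1]], grip_force=10)

```text
clock: 0.95
eef_pos: [550.2, -172.6, 213.5]
eef_rot: [3.142, -0.0, 1.572]
wrist_force: [-0.5, 0.4, 0.7]
finger_gap: 57.4
finger_force: 0.0
```

```bash
cat > look.py <<'E'
from h import *; from cell import manip; import sys,pickle
n,x0,y0,w,hh=sys.argv[1],*map(int,sys.argv[2:6])
st=manip.read_state(); c=manip.camera("wrist"); pickle.dump((st,c),open(n+".pkl","wb"))
print(st["clock"],st["eef_pos"],st["eef_rot"],st["finger_gap"],st["wrist_force"])
o=c["frame"][y0:y0+hh,x0:x0+w]; k=min(800/w,600/hh)
o=cv2.resize(o,None,fx=k,fy=k,interpolation=2); o=(255*(o/255.)**0.5).astype(np.uint8)
cv2.imwrite(f"pics/{n}.png",o[:,:,::-1]); print("scale",k)
E
python3 look.py r1 0 0 640 400
```

```text
0.95 [ 550.17934796 -172.58046149  213.50228251] [ 3.14158207e+00 -1.32017841e-04  1.57242309e+00] 57.35685954181314 [-0.45357765  0.40001018  0.73254767]
scale 1.25
```

View pics/r1.png

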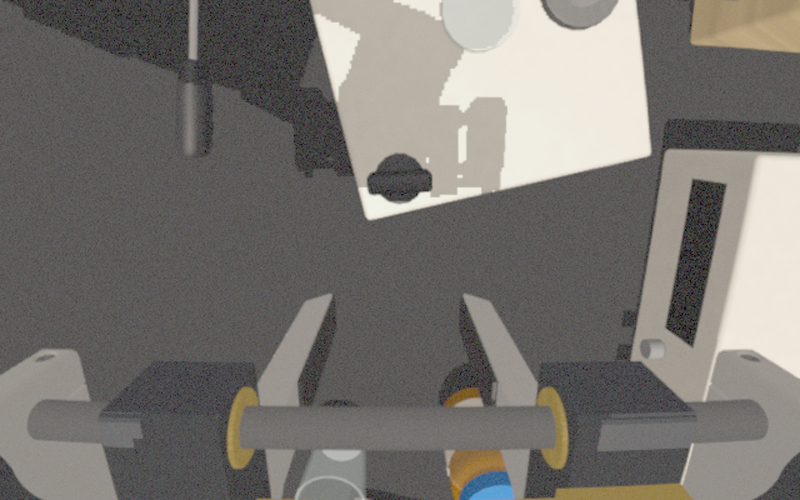

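The right knob's bar runs from (367,183) to (431,182) in this view (scale 1.25), so it lies along world x. The plate corners are at (369,219) and (651,155).

Run:
```python
from h import *; import pickle
st,c=pickle.load(open("r1.pkl","rb")); C=cam(c,st)
W=c["frame"][125:180,280:365]; W=cv2.resize(W,None,fx=8,fy=8,interpolation=2); W=(255*(W/255.)**0.4).astype(np.uint8)
cv2.imwrite("pics/r1c.png",W[:,:,::-1])
s=1.25
print(onplane(C,[[369/s,219/s],[651/s,155/s]],46).round(1), onplane(C,[[367/s,183/s],[431/s,182/s]],107).round(1))
st0=dict(st,eef_pos=np.array([550,0,213.4]),eef_rot=np.array([np.pi,0,np.pi/2]));C0=cam(c,st0)
# joint fit
q=np.array([[-120,135,40],[120,135,40],[120,-135,40],[-120,-135,40]])
p0=[[232,87],[471,29],[497,277],[298,318]];p1=[[651/s,155/s],[369/s,219/s]]
r=least_squares(lambda p:np.r_[(proj(C0,base2w(p,q))-p0).ravel(),(proj(C,base2w(p,q[2:]))-p1).ravel()],[600,0,.2]);print(r.x,r.fun.round(1))
print(base2w(r.x,[[-85,105,86],[-85,-105,86]]).round(1))
print("left disc",onplane(C0,[[267.5,108]],73).round(1))
```

```text
[[ 526.9 -158.8   46. ]
 [ 755.4 -104.9   46. ]] [[ 530.  -123.1  107. ]
 [ 572.2 -122.4  107. ]]
[ 6.10822660e+02 -1.65016790e+00  2.30343075e-01] [-3.8 -1.8  2.8 -2.7  2.3  1.6 -1.7  3.6  2.7  0.9 -2.   1.6]
[[ 504.1   81.2   92. ]
 [ 552.  -123.3   92. ]]
left disc [[504.5  80.5  73. ]]
```

View pics/r1c.png

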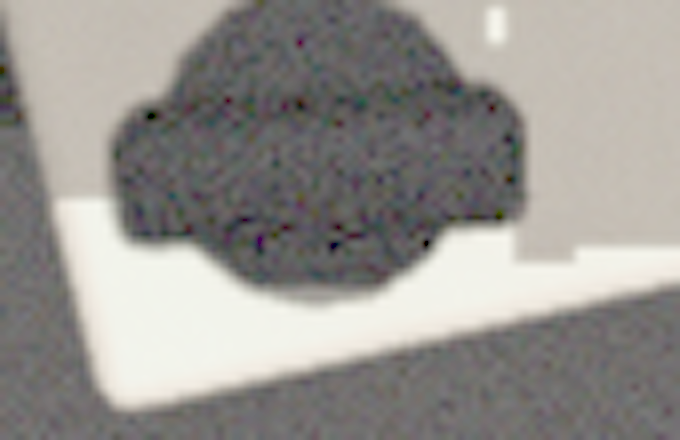

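Right knob axis is at (552, -123), bar yaw about +0.05. I'll put the closed fingers above it and probe downwards in steps.

Emit:
jog_arm(series=[[0.015,0.413,0,0,0,0,1],[0.015,0.413,-0.5,0,0,0,1],[0.015,0.413,-0.75,0,0,0,1],[0.015,0.413,-0.75,0,0,0,1],[0.015,0.413,-0.75,0,0,0,1],[0.015,0.413,-0.75,0,0,0,1]])

```text
clock: 1.5
eef_pos: [552.5, -124.5, 125.2]
eef_rot: [3.14, 0.0, 1.571]
wrist_force: [0.3, 0.4, 0.4]
finger_gap: 13.1
finger_force: 0.0
```

Run:
```python
from cell import manip
s=manip.read_state();print(s["clock"],s["eef_pos"],s["finger_gap"],s["wrist_force"],s["joints"].round(2))
```

```text
1.5 [ 552.5146733  -124.4969904   125.17483094] 13.090255657865914 [0.32443926 0.38014535 0.4432807 ] [-0.29  0.42  1.57  0.    1.15 -0.29]
```

Emit:
jog_arm(series=[[0,0,-0.03,0,0,0,1],[0,0,-0.05,0,0,0,1],[0,0,-0.05,0,0,0,1],[0,0,-0.05,0,0,0,1]])

```text
clock: 1.83
eef_pos: [552.0, -124.7, 118.2]
eef_rot: [3.141, 0.0, 1.57]
wrist_force: [0.2, 0.2, -1.1]
finger_gap: 0.4
finger_force: 0.0
```

Emit:
jog_arm(series=[[0,0,-0.0083,0,0,0,1],[0,0,-0.0083,0,0,0,1],[0,0,-0.0083,0,0,0,1]])

```text
clock: 2.08
eef_pos: [551.8, -124.5, 116.6]
eef_rot: [3.141, 0.0, 1.571]
wrist_force: [-0.9, 0.3, 0.3]
finger_gap: 0.5
finger_force: 0.0
```

Emit:
jog_arm(series=[[0,0,-0.0083,0,0,0,1],[0,0,-0.0083,0,0,0,1],[0,0,-0.0083,0,0,0,1]])

```text
clock: 2.33
eef_pos: [551.8, -124.4, 115.4]
eef_rot: [-3.141, -0.0, 1.571]
wrist_force: [1.4, -0.2, -0.2]
finger_gap: 0.7
finger_force: 0.0
```

Emit:
jog_arm(series=[[0,0,-0.0083,0,0,0,1],[0,0,-0.0083,0,0,0,1],[0,0,-0.0083,0,0,0,1]])

```text
clock: 2.58
eef_pos: [551.9, -124.5, 114.6]
eef_rot: [3.141, 0.0, 1.571]
wrist_force: [-0.3, -1.5, 2.3]
finger_gap: 0.4
finger_force: 1.1
```

Emit:
jog_arm(series=[[0,0,-0.0083,0,0,0,1],[0,0,-0.0083,0,0,0,1],[0,0,-0.0083,0,0,0,1]])

```text
clock: 2.83
eef_pos: [552.1, -124.7, 114.0]
eef_rot: [3.141, 0.001, 1.571]
wrist_force: [-0.1, -0.8, 6.7]
finger_gap: 0.7
finger_force: 3.2
```

Emit:
jog_arm(series=[[0,0,-0.0083,0,0,0,1],[0,0,-0.0083,0,0,0,1],[0,0,-0.0083,0,0,0,1]])

```text
clock: 3.08
eef_pos: [552.2, -124.9, 113.3]
eef_rot: [3.14, 0.001, 1.571]
wrist_force: [-1.1, -2.2, 8.9]
finger_gap: 0.4
finger_force: 4.0
```

Emit:
jog_arm(series=[[0,0,-0.0083,0,0,0,1],[0,0,-0.0083,0,0,0,1],[0,0,-0.0083,0,0,0,1]])

```text
clock: 3.33
eef_pos: [552.4, -125.1, 112.5]
eef_rot: [3.14, 0.001, 1.571]
wrist_force: [-1.7, -2.5, 9.0]
finger_gap: 0.4
finger_force: 4.7
```

Emit:
jog_arm(series=[[0,0,-0.0083,0,0,0,1],[0,0,-0.0083,0,0,0,1],[0,0,-0.0083,0,0,0,1]])

```text
clock: 3.58
eef_pos: [552.4, -125.3, 111.7]
eef_rot: [3.139, 0.002, 1.571]
wrist_force: [-1.6, -3.9, 11.5]
finger_gap: 0.4
finger_force: 5.3
```

Emit:
jog_arm(series=[[0,0,-0.0083,0,0,0,1],[0,0,-0.0083,0,0,0,1],[0,0,-0.0083,0,0,0,1]])

```text
clock: 3.83
eef_pos: [552.5, -125.5, 110.9]
eef_rot: [3.139, 0.002, 1.571]
wrist_force: [-1.2, -5.9, 11.7]
finger_gap: 0.2
finger_force: 6.0
```

Emit:
jog_arm(series=[[0,0,-0.0083,0,0,0,1],[0,0,-0.0083,0,0,0,1],[0,0,-0.0083,0,0,0,1]])

```text
clock: 4.08
eef_pos: [552.7, -125.7, 110.2]
eef_rot: [3.138, 0.003, 1.571]
wrist_force: [-2.6, -6.7, 14.6]
finger_gap: 0.4
finger_force: 6.9
```

Emit:
jog_arm(series=[[0,-0.01,-0.0083,0,0,0,1],[0,-0.01,-0.0083,0,0,0,1],[0,-0.01,-0.0083,0,0,0,1]])

```text
clock: 4.33
eef_pos: [552.8, -126.8, 109.4]
eef_rot: [3.138, 0.002, 1.57]
wrist_force: [-1.2, -5.6, 16.0]
finger_gap: 0.3
finger_force: 7.8
```

Emit:
jog_arm(series=[[0,-0.01,-0.0083,0,0,0,1],[0,-0.01,-0.0083,0,0,0,1],[0,-0.01,-0.0083,0,0,0,1]])

```text
clock: 4.58
eef_pos: [552.9, -127.9, 108.6]
eef_rot: [3.138, 0.002, 1.571]
wrist_force: [-2.5, -3.9, 16.9]
finger_gap: 0.2
finger_force: 8.6
```

Emit:
jog_arm(series=[[0,-0.005,-0.0083,0,0,0,1],[0,-0.005,-0.0083,0,0,0,1],[0,-0.005,-0.0083,0,0,0,1]])

```text
clock: 4.83
eef_pos: [553.0, -128.5, 107.8]
eef_rot: [3.137, 0.002, 1.571]
wrist_force: [-2.7, -4.2, 19.9]
finger_gap: 0.5
finger_force: 9.7
```

Emit:
jog_arm(series=[[0,-0.005,-0.0083,0,0,0,1],[0,-0.005,-0.0083,0,0,0,1],[0,-0.005,-0.0083,0,0,0,1]])

```text
clock: 5.08
eef_pos: [553.1, -129.1, 107.1]
eef_rot: [3.137, 0.002, 1.571]
wrist_force: [-3.0, -4.7, 21.3]
finger_gap: 0.5
finger_force: 10.8
```

Emit:
jog_arm(series=[[0,-0.005,-0.0083,0,0,0,1],[0,-0.005,-0.0083,0,0,0,1],[0,-0.005,-0.0083,0,0,0,1]])

```text
clock: 5.33
eef_pos: [553.3, -129.8, 106.4]
eef_rot: [3.137, 0.003, 1.571]
wrist_force: [-2.8, -3.7, 23.2]
finger_gap: 0.7
finger_force: 11.9
```

```bash
python3 look.py r2 200 0 300 225
```

```text
5.3333 [ 553.27274378 -129.77076433  106.40424364] [3.13652416e+00 2.54550413e-03 1.57061775e+00] 0.6638699822859085 [-2.82077183 -3.70128458 23.24424942]
scale 2.6666666666666665
```

I didn't view that picture; the force curve suffices. Tipping starts at TCP z of about 114, and the slope steepens near 108.7, so the right gap is roughly 5.4 mm. I'll lift off, open, and rotate the tool 90° for the pinch.

Emit:
jog_arm(series=[[0,0.045,0.2,0,0,0,1],[0,0.045,0.2,0,0,0.08,0],[0,0.045,0.2,0,0,0.16,0],[0,0.045,0.2,0,0,0.24,0],[0,0.045,0.2,0,0,0.32,0],[0,0.045,0.2,0,0,0.4,0],[0,0.045,0.2,0,0,0.48,0],[0,0.045,0.2,0,0,0.56,0]])

```text
clock: 6.05
eef_pos: [551.7, -123.2, 127.2]
eef_rot: [-3.141, -0.0, 2.452]
wrist_force: [0.0, -0.2, -0.6]
finger_gap: 43.6
finger_force: 0.0
```

Emit:
jog_arm(series=[[0,0,0,0,0,0.08,0.3],[0,0,0,0,0,0.16,0.3],[0,0,0,0,0,0.24,0.3],[0,0,0,0,0,0.32,0.3],[0,0,0,0,0,0.4,0.3],[0,0,0,0,0,0.47,0.3],[0,0,0,0,0,0.47,0.3],[0,0,0,0,0,0.47,0.3]])

```text
clock: 6.72
eef_pos: [551.7, -123.2, 127.3]
eef_rot: [3.141, -0.0, -3.103]
wrist_force: [0.4, -0.2, -0.5]
finger_gap: 65.8
finger_force: 0.0
```

```bash
python3 - <<'E'
from cell import manip
s=manip.read_state();print(s["clock"],s["eef_pos"],s["eef_rot"],s["finger_gap"],s["wrist_force"],s["joints"].round(2))
E
python3 look.py r3 0 0 640 400
```

```text
6.7167 [ 551.69991412 -123.21261936  127.33313803] [ 3.14147260e+00 -2.74742199e-04 -3.10280257e+00] 65.76941088769271 [ 0.39929437 -0.19217515 -0.50035301] [-0.28  0.42  1.57  0.    1.15 -1.89]
6.7167 [ 551.69991412 -123.21261936  127.33313803] [ 3.14147260e+00 -2.74742199e-04 -3.10280257e+00] 65.76941088769271 [ 0.39929437 -0.19217515 -0.50035301]
scale 1.25
```

View pics/r3.png

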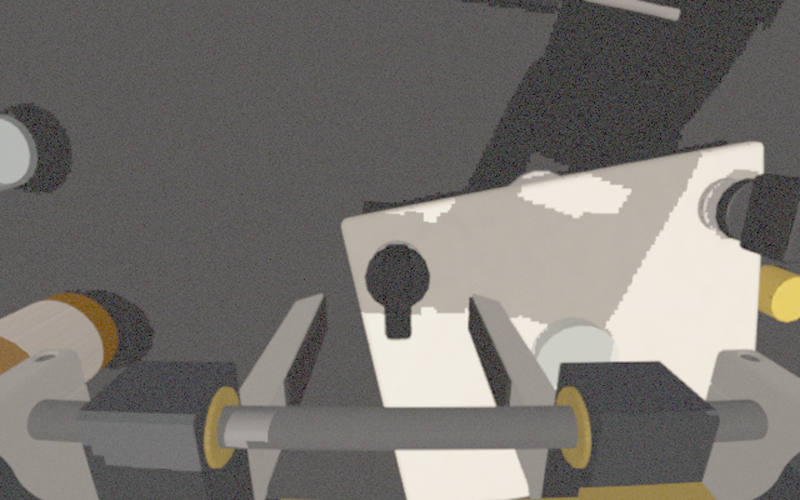

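The bar hangs centred between the fingers at about (398,320) and is aligned with them. I'll descend and grip.

Emit:
jog_arm(series=[[0,0,-0.15,0,0,0,0.4],[0,0,-0.3,0,0,0,0.5],[0,0,-0.335,0,0,0,0.6],[0,0,-0.335,0,0,0,0.6],[0,0,-0.335,0,0,0,0.6]], grip_force=12)

```text
clock: 7.18
eef_pos: [552.0, -123.3, 87.9]
eef_rot: [-3.142, 0.0, -3.101]
wrist_force: [-0.1, 0.0, 0.0]
finger_gap: 38.3
finger_force: 0.0
```

Emit:
jog_arm(series=[[0,0,0,0,0,0,1],[0,0,0,0,0,0,1],[0,0,0,0,0,0,1],[0,0,0,0,0,0,1],[0,0,0,0,0,0,1],[0,0,0,0,0,0,1],[0,0,0,0,0,0,1]])

```text
clock: 7.77
eef_pos: [552.0, -123.3, 87.6]
eef_rot: [-3.141, 0.001, -3.099]
wrist_force: [-0.1, -0.4, 2.7]
finger_gap: 14.0
finger_force: 12.0
```

Emit:
jog_arm(series=[[0,0,-0.0029,0,0,-0.0775,1],[0,0,-0.0058,0,0,-0.155,1],[0,0,-0.0087,0,0,-0.2325,1],[0,0,-0.0116,0,0,-0.31,1],[0,0,-0.0145,0,0,-0.3875,1],[0,0,-0.0174,0,0,-0.465,1],[0,0,-0.0203,0,0,-0.5425,1],[0,0,-0.0232,0,0,-0.62,1]])

```text
clock: 8.43
eef_pos: [551.9, -123.5, 84.8]
eef_rot: [-3.141, 0.001, 2.204]
wrist_force: [-0.2, -0.9, 3.6]
finger_gap: 14.1
finger_force: 12.0
```

Emit:
jog_arm(series=[[0,0,-0.0029,0,0,-0.0775,1],[0,0,-0.0058,0,0,-0.155,1],[0,0,-0.0087,0,0,-0.2325,1],[0,0,-0.0116,0,0,-0.31,1],[0,0,-0.0145,0,0,-0.3875,1],[0,0,-0.0174,0,0,-0.465,1],[0,0,-0.0203,0,0,-0.5425,1],[0,0,-0.0203,0,0,-0.5425,1]])

```text
clock: 9.1
eef_pos: [551.7, -123.5, 82.4]
eef_rot: [-3.141, 0.0, 1.35]
wrist_force: [-3.2, -1.1, 5.7]
finger_gap: 13.7
finger_force: 12.0
```

Emit:
jog_arm(series=[[0,0,0,0,0,0,0.7],[0,0,0,0,0,0,0.7],[0,0,0,0,0,0,0.7],[0,0,0.3,0,0,0,0.7],[0,0,0.3,0,0,0,1],[0,0,0.3,0,0,0,1],[0,0,0.3,0,0,0,1],[0,0,0.3,0,0,0,1]])

```text
clock: 9.77
eef_pos: [551.4, -123.1, 117.2]
eef_rot: [-3.14, -0.0, 1.358]
wrist_force: [0.2, 0.1, -0.5]
finger_gap: 4.7
finger_force: 0.0
```

Emit:
jog_arm(series=[[0,0,-0.025,0,0,0,1],[0,0,-0.045,0,0,0,1],[0,0,-0.045,0,0,0,1],[0,0,-0.045,0,0,0,1]])

```text
clock: 10.1
eef_pos: [551.6, -123.2, 112.2]
eef_rot: [-3.141, -0.0, 1.358]
wrist_force: [0.2, -0.8, -0.4]
finger_gap: 0.4
finger_force: 0.0
```

Run:
```python
from cell import manip
s=manip.read_state();print(s["clock"],s["eef_pos"],s["eef_rot"],s["finger_gap"],s["wrist_force"],s["joints"].round(2))
```

```text
10.1 [ 551.59296558 -123.1978672   112.15008771] [-3.14067227e+00 -6.40380040e-05  1.35805978e+00] 0.4159761435320934 [ 0.19551203 -0.76916629 -0.43740632] [-0.28  0.44  1.58 -0.    1.12 -0.07]
```

Emit:
jog_arm(series=[[0,0,-0.0167,0,0,0,1],[0,0,-0.0167,0,0,0,1],[0,0,-0.0167,0,0,0,1]])

```text
clock: 10.35
eef_pos: [551.7, -123.2, 110.6]
eef_rot: [-3.141, -0.0, 1.358]
wrist_force: [-0.3, -0.5, 0.1]
finger_gap: 0.1
finger_force: 0.0
```

Emit:
jog_arm(series=[[0,0,-0.0083,0,0,0,1],[0,0,-0.0083,0,0,0,1],[0,0,-0.0083,0,0,0,1]])

```text
clock: 10.6
eef_pos: [551.8, -123.2, 109.7]
eef_rot: [-3.142, -0.0, 1.358]
wrist_force: [-0.9, 0.3, 0.4]
finger_gap: 0.6
finger_force: 0.0
```

Emit:
jog_arm(series=[[0,0,-0.0083,0,0,0,1],[0,0,-0.0083,0,0,0,1],[0,0,-0.0083,0,0,0,1]])

```text
clock: 10.85
eef_pos: [552.1, -123.3, 109.3]
eef_rot: [3.141, 0.0, 1.358]
wrist_force: [-0.7, -0.8, 5.3]
finger_gap: 0.2
finger_force: 2.7
```

Emit:
jog_arm(series=[[0,0,-0.0083,0,0,0,1],[0,0,-0.0083,0,0,0,1],[0,0,-0.0083,0,0,0,1]])

```text
clock: 11.1
eef_pos: [552.4, -123.5, 108.9]
eef_rot: [3.139, 0.0, 1.358]
wrist_force: [-2.2, 0.6, 10.5]
finger_gap: 0.8
finger_force: 5.1
```

Emit:
jog_arm(series=[[0,0,-0.0083,0,0,0,1],[0,0,-0.0083,0,0,0,1],[0,0,-0.0083,0,0,0,1]])

```text
clock: 11.35
eef_pos: [552.6, -123.7, 108.3]
eef_rot: [3.139, 0.0, 1.358]
wrist_force: [-1.8, -0.4, 13.8]
finger_gap: 0.5
finger_force: 6.5
```

Emit:
jog_arm(series=[[0,0,-0.0083,0,0,0,1],[0,0,-0.0083,0,0,0,1],[0,0,-0.0083,0,0,0,1]])

```text
clock: 11.6
eef_pos: [552.8, -123.8, 107.7]
eef_rot: [3.138, 0.001, 1.358]
wrist_force: [-2.5, -1.4, 15.8]
finger_gap: 0.3
finger_force: 8.0
```

On the right, the corner no longer yields at 5–6 N. It stays stiff to about 9–10 N, then goes at about 4.8 N/mm, so the foot is bearing. Now I'll probe the left the same way.

Emit:
jog_arm(series=[[0,0,0.2,0,0,0,1],[0,0.05,0.25,0,0,0,1],[-0.15,0.4,0.25,0,0,0,1],[-0.3,0.75,0.25,0,0,0,1],[-0.4,1,0.25,0,0,0,1],[-0.4,1,0.25,0,0,0,1]])

```text
clock: 12.1
eef_pos: [501.6, 1.7, 135.5]
eef_rot: [-3.141, -0.001, 1.362]
wrist_force: [-0.3, -0.3, -0.1]
finger_gap: 0.8
finger_force: 0.0
```

Emit:
jog_arm(series=[[0,0.35,0,0,0,0,1],[0,0.7,0,0,0,0,1],[0,0.7,-0.05,0,0,0,1],[0,0.7,-0.09,0,0,0,1],[0,0.7,-0.09,0,0,0,1],[0,0.7,-0.09,0,0,0,1]])

```text
clock: 12.6
eef_pos: [503.7, 79.8, 124.5]
eef_rot: [-3.141, 0.0, 1.357]
wrist_force: [0.6, -0.4, 0.8]
finger_gap: 0.6
finger_force: 0.0
```

```bash
python3 - <<'E'
from cell import manip
s=manip.read_state();print(s["clock"],s["eef_pos"],s["eef_rot"],s["finger_gap"],s["wrist_force"],s["joints"].round(2))
E
python3 look.py l1 160 60 320 240
```

```text
12.6 [503.72529536  79.83703944 124.5011149 ] [-3.14086512e+00  3.43028393e-04  1.35700786e+00] 0.6029261211279271 [ 0.58828293 -0.39523301  0.76687288] [ 0.09  0.31  1.73 -0.    1.1   0.3 ]
12.6 [503.72529536  79.83703944 124.5011149 ] [-3.14086512e+00  3.43028393e-04  1.35700786e+00] 0.6029261211279271 [ 0.58828293 -0.39523301  0.76687288]
scale 2.5
```

View pics/l1.png

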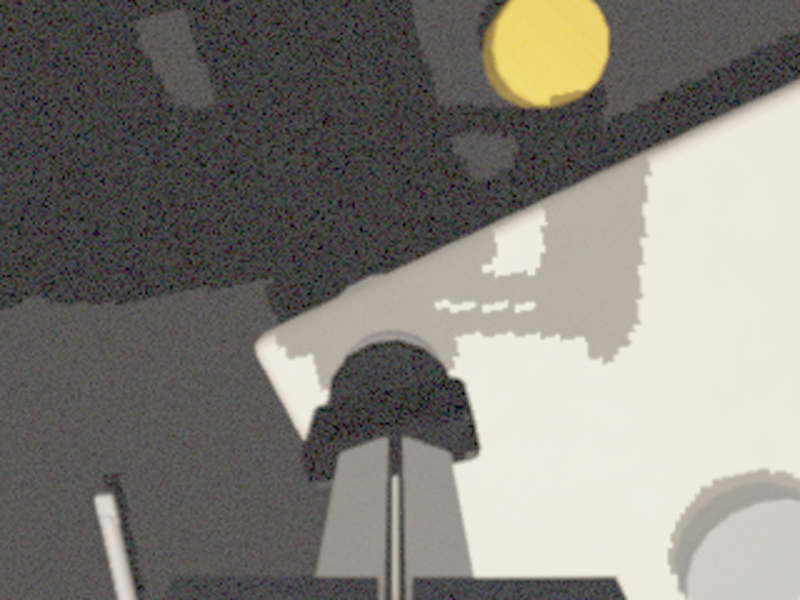

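The closed fingers are centred over the left bar at about (392,430), and the bar's world yaw is about 0. Probing down.

Emit:
jog_arm(series=[[0,0,-0.04,0,0,0,1],[0,0,-0.07,0,0,0,1],[0,0,-0.07,0,0,0,1],[0,0,-0.07,0,0,0,1]])

```text
clock: 12.98
eef_pos: [503.7, 80.4, 116.3]
eef_rot: [-3.141, 0.0, 1.357]
wrist_force: [0.0, -0.7, 0.2]
finger_gap: 0.8
finger_force: 0.0
```

Emit:
jog_arm(series=[[0,0,-0.0083,0,0,0,1],[0,0,-0.0083,0,0,0,1],[0,0,-0.0083,0,0,0,1]])

```text
clock: 13.23
eef_pos: [503.8, 80.7, 115.5]
eef_rot: [3.142, -0.0, 1.358]
wrist_force: [0.7, -0.5, -0.0]
finger_gap: 0.8
finger_force: 0.0
```

Emit:
jog_arm(series=[[0,0,-0.0083,0,0,0,1],[0,0,-0.0083,0,0,0,1],[0,0,-0.0083,0,0,0,1]])

```text
clock: 13.48
eef_pos: [503.8, 80.8, 114.5]
eef_rot: [3.142, -0.0, 1.358]
wrist_force: [-0.5, -0.6, 0.2]
finger_gap: 0.1
finger_force: 0.1
```

Emit:
jog_arm(series=[[0,0,-0.0083,0,0,0,1],[0,0,-0.0083,0,0,0,1],[0,0,-0.0083,0,0,0,1]])

```text
clock: 13.73
eef_pos: [504.0, 80.9, 113.9]
eef_rot: [3.141, -0.0, 1.358]
wrist_force: [-1.2, 0.1, 5.4]
finger_gap: 0.1
finger_force: 2.7
```

Emit:
jog_arm(series=[[0,0,-0.0083,0,0,0,1],[0,0,-0.0083,0,0,0,1],[0,0,-0.0083,0,0,0,1]])

```text
clock: 13.98
eef_pos: [504.1, 81.0, 113.2]
eef_rot: [3.141, -0.001, 1.358]
wrist_force: [-1.9, 1.9, 8.3]
finger_gap: 0.8
finger_force: 4.1
```

Emit:
jog_arm(series=[[0,0.004,-0.0083,0,0,0,1],[0,0.004,-0.0083,0,0,0,1],[0,0.004,-0.0083,0,0,0,1]])

```text
clock: 14.23
eef_pos: [504.2, 81.5, 112.4]
eef_rot: [3.14, -0.001, 1.358]
wrist_force: [-2.0, 1.5, 11.4]
finger_gap: 1.1
finger_force: 5.3
```

Emit:
jog_arm(series=[[0,0.004,-0.0083,0,0,0,1],[0,0.004,-0.0083,0,0,0,1],[0,0.004,-0.0083,0,0,0,1]])

```text
clock: 14.48
eef_pos: [504.2, 82.0, 111.7]
eef_rot: [3.14, -0.001, 1.358]
wrist_force: [-3.8, 1.4, 13.6]
finger_gap: 0.5
finger_force: 6.8
```

Emit:
jog_arm(series=[[0,0.004,-0.0083,0,0,0,1],[0,0.004,-0.0083,0,0,0,1],[0,0.004,-0.0083,0,0,0,1]])

```text
clock: 14.73
eef_pos: [504.3, 82.5, 110.9]
eef_rot: [3.14, -0.001, 1.358]
wrist_force: [-4.3, 1.4, 17.1]
finger_gap: 0.5
finger_force: 8.2
```

Emit:
jog_arm(series=[[0,0.004,-0.0083,0,0,0,1],[0,0.004,-0.0083,0,0,0,1],[0,0.004,-0.0083,0,0,0,1]])

```text
clock: 14.98
eef_pos: [504.4, 83.0, 110.2]
eef_rot: [3.14, -0.001, 1.358]
wrist_force: [-5.4, 2.5, 19.8]
finger_gap: 0.4
finger_force: 9.6
```

Emit:
jog_arm(series=[[0,-0.004,0.0083,0,0,0,1],[0,-0.004,0.0083,0,0,0,1],[0,-0.004,0.0083,0,0,0,1]])

```text
clock: 15.23
eef_pos: [504.3, 82.5, 111.0]
eef_rot: [3.14, -0.001, 1.358]
wrist_force: [-4.6, 2.4, 16.2]
finger_gap: 0.5
finger_force: 8.1
```

Emit:
jog_arm(series=[[0,-0.004,0.0083,0,0,0,1],[0,-0.004,0.0083,0,0,0,1],[0,-0.004,0.0083,0,0,0,1]])

```text
clock: 15.48
eef_pos: [504.2, 82.0, 111.7]
eef_rot: [3.14, -0.001, 1.358]
wrist_force: [-3.8, 2.2, 13.5]
finger_gap: 0.3
finger_force: 6.6
```

Emit:
jog_arm(series=[[0,-0.004,0.0083,0,0,0,1],[0,-0.004,0.0083,0,0,0,1],[0,-0.004,0.0083,0,0,0,1]])

```text
clock: 15.73
eef_pos: [504.1, 81.5, 112.4]
eef_rot: [3.14, -0.001, 1.358]
wrist_force: [-2.6, 2.0, 9.5]
finger_gap: 0.6
finger_force: 5.2
```

Emit:
jog_arm(series=[[0,-0.004,0.0083,0,0,0,1],[0,-0.004,0.0083,0,0,0,1],[0,-0.004,0.0083,0,0,0,1]])

```text
clock: 15.98
eef_pos: [504.1, 81.0, 113.2]
eef_rot: [3.141, -0.001, 1.358]
wrist_force: [-1.8, 2.3, 8.2]
finger_gap: 0.6
finger_force: 4.0
```

Emit:
jog_arm(series=[[0,0,0.0042,0,0,0,1],[0,0,0.0042,0,0,0,1],[0,0,0.0042,0,0,0,1]])

```text
clock: 16.23
eef_pos: [504.1, 80.9, 113.6]
eef_rot: [3.141, -0.001, 1.358]
wrist_force: [-0.7, 1.0, 6.1]
finger_gap: 0.2
finger_force: 3.3
```

Emit:
jog_arm(series=[[0,0,0.0042,0,0,0,1],[0,0,0.0042,0,0,0,1],[0,0,0.0042,0,0,0,1]])

```text
clock: 16.48
eef_pos: [504.0, 80.9, 114.0]
eef_rot: [3.141, -0.0, 1.358]
wrist_force: [-1.6, 0.8, 5.2]
finger_gap: 0.4
finger_force: 2.6
```

Emit:
jog_arm(series=[[0,0,0.0042,0,0,0,1],[0,0,0.0042,0,0,0,1],[0,0,0.0042,0,0,0,1]])

```text
clock: 16.73
eef_pos: [503.9, 80.8, 114.2]
eef_rot: [3.141, -0.0, 1.358]
wrist_force: [-0.4, 0.6, 3.3]
finger_gap: 0.5
finger_force: 2.1
```

Correcting the vertical force for the lateral friction moment makes both kinks clear. The right gap is about 4.0 mm, with 5.24 mm already turned in. The left gap is about 1.0 mm. Now I'll grip the left.

Emit:
jog_arm(series=[[0,0,0.12,0,0,0,1],[0,0,0.12,0,0,0.08,0.3],[0,0,0.12,0,0,0.16,0.3],[0,0,0.12,0,0,0.24,0.3],[0,0,0.12,0,0,0.32,0.3],[0,0,0.12,0,0,0.4,0.3],[0,0,0.12,0,0,0.48,0.3],[0,0,0.12,0,0,0.56,0.3]])

```text
clock: 17.4
eef_pos: [503.5, 80.7, 128.0]
eef_rot: [-3.141, -0.0, 2.239]
wrist_force: [0.0, -0.0, -0.8]
finger_gap: 43.6
finger_force: 0.0
```

Emit:
jog_arm(series=[[0,0,0,0,0,0.08,0.4],[0,0,0,0,0,0.16,0.4],[0,0,0,0,0,0.24,0.4],[0,0,0,0,0,0.32,0.4],[0,0,0,0,0,0.4,0.4],[0,0,0,0,0,0.48,0.4],[0,0,0,0,0,0.55,0.4],[0,0,0,0,0,0.55,0.4]])

```text
clock: 18.07
eef_pos: [503.6, 80.7, 128.0]
eef_rot: [-3.141, -0.001, 3.102]
wrist_force: [-0.5, -0.0, 0.1]
finger_gap: 56.6
finger_force: 0.0
```

```bash
python3 - <<'E'
from cell import manip
s=manip.read_state();print(s["clock"],s["eef_pos"],s["eef_rot"],s["finger_gap"],s["wrist_force"],s["joints"].round(2))
E
python3 look.py l2 160 130 320 240
```

```text
18.0667 [503.57122088  80.69119553 128.02643107] [-3.14140423e+00 -7.71616247e-04  3.10244870e+00] 56.5537523837146 [-0.49602146 -0.0288564   0.10763769] [ 0.09  0.3   1.73 -0.    1.11 -1.44]
18.0667 [503.57122088  80.69119553 128.02643107] [-3.14140423e+00 -7.71616247e-04  3.10244870e+00] 56.5537523837146 [-0.49602146 -0.0288564   0.10763769]
scale 2.5
```

View pics/l2.png

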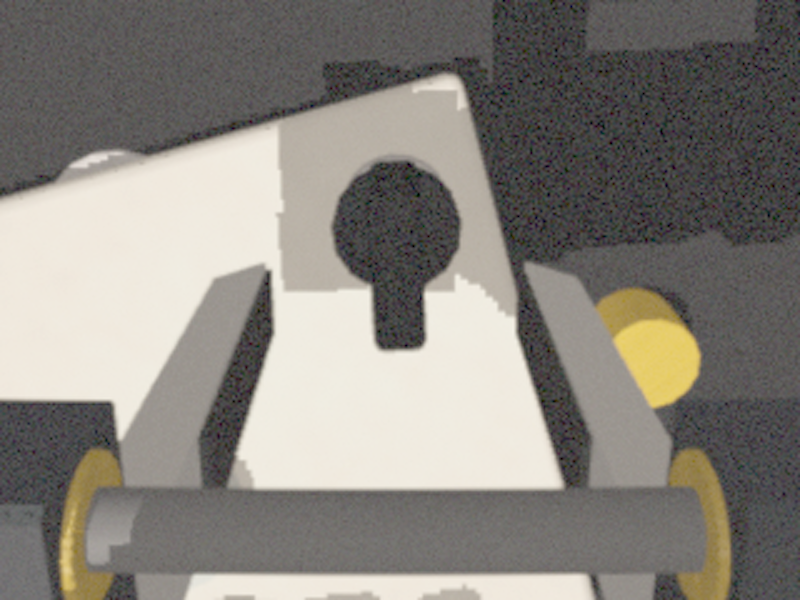

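The left bar is centred and aligned at (399,310). I'll descend, grip, and turn 0.80 rad.

Emit:
jog_arm(series=[[0,0,-0.15,0,0,0,0.5],[0,0,-0.3,0,0,0,0.55],[0,0,-0.342,0,0,0,0.6],[0,0,-0.342,0,0,0,0.6],[0,0,-0.342,0,0,0,0.6]], grip_force=12)

```text
clock: 18.53
eef_pos: [504.0, 80.8, 87.8]
eef_rot: [-3.142, -0.0, 3.095]
wrist_force: [0.7, -0.1, 0.1]
finger_gap: 37.3
finger_force: 0.0
```

Emit:
jog_arm(series=[[0,0,0,0,0,0,1],[0,0,0,0,0,0,1],[0,0,0,0,0,0,1],[0,0,0,0,0,0,1],[0,0,0,0,0,0,1],[0,0,0,0,0,0,1],[0,0,0,0,0,0,1]])

```text
clock: 19.12
eef_pos: [504.0, 80.9, 87.7]
eef_rot: [3.141, 0.001, 3.097]
wrist_force: [0.6, 2.0, 2.9]
finger_gap: 14.2
finger_force: 11.7
```

Emit:
jog_arm(series=[[0,0,-0.0027,0,0,-0.073,1],[0,0,-0.0054,0,0,-0.146,1],[0,0,-0.0082,0,0,-0.219,1],[0,0,-0.0109,0,0,-0.292,1],[0,0,-0.0136,0,0,-0.365,1],[0,0,-0.0164,0,0,-0.438,1],[0,0,-0.0191,0,0,-0.51,1],[0,0,-0.0191,0,0,-0.51,1]])

```text
clock: 19.78
eef_pos: [503.8, 80.5, 85.3]
eef_rot: [-3.141, 0.0, 2.288]
wrist_force: [-1.7, -1.5, 4.6]
finger_gap: 14.0
finger_force: 11.8
```

Emit:
jog_arm(series=[[0,0,0,0,0,0,0.7],[0,0,0,0,0,0,0.7],[0,0,0,0,0,0,0.7],[0,0,0.29,0,0,0,0.7],[0,0,0.29,0,0,0,1],[0,0,0.29,0,0,0,1],[0,0,0.29,0,0,0,1],[0,0,0.29,0,0,0,1]])

```text
clock: 20.45
eef_pos: [503.3, 80.7, 119.0]
eef_rot: [-3.14, -0.001, 2.296]
wrist_force: [0.0, 0.2, -0.7]
finger_gap: 5.0
finger_force: 0.0
```

Emit:
jog_arm(series=[[0,0,-0.03,0,0,0,1],[0,0,-0.045,0,0,0,1],[0,0,-0.045,0,0,0,1],[0,0,-0.045,0,0,0,1]])

```text
clock: 20.78
eef_pos: [503.6, 80.7, 114.0]
eef_rot: [-3.141, -0.0, 2.296]
wrist_force: [-0.4, 0.4, 0.2]
finger_gap: 0.2
finger_force: 0.0
```

Emit:
jog_arm(series=[[0,0,-0.0083,0,0,0,1],[0,0,-0.0083,0,0,0,1],[0,0,-0.0083,0,0,0,1]])

```text
clock: 21.03
eef_pos: [503.8, 80.8, 113.5]
eef_rot: [3.142, 0.0, 2.296]
wrist_force: [-0.3, -0.5, -0.2]
finger_gap: 0.6
finger_force: 0.0
```

Emit:
jog_arm(series=[[0,0,-0.0042,0,0,0,1],[0,0,-0.0042,0,0,0,1],[0,0,-0.0042,0,0,0,1]])

```text
clock: 21.28
eef_pos: [503.8, 80.8, 113.0]
eef_rot: [3.142, -0.0, 2.296]
wrist_force: [-0.1, 0.2, -0.0]
finger_gap: 0.3
finger_force: 0.0
```

Emit:
jog_arm(series=[[0,0,-0.0042,0,0,0,1],[0,0,-0.0042,0,0,0,1],[0,0,-0.0042,0,0,0,1]])

```text
clock: 21.53
eef_pos: [503.8, 80.8, 112.5]
eef_rot: [-3.142, -0.0, 2.296]
wrist_force: [0.4, -0.7, 0.1]
finger_gap: 0.5
finger_force: 0.0
```

Emit:
jog_arm(series=[[0,0,-0.0042,0,0,0,1],[0,0,-0.0042,0,0,0,1],[0,0,-0.0042,0,0,0,1]])

```text
clock: 21.78
eef_pos: [503.9, 80.8, 112.1]
eef_rot: [3.141, 0.0, 2.296]
wrist_force: [-0.6, 0.2, 2.5]
finger_gap: 0.7
finger_force: 1.1
```

Emit:
jog_arm(series=[[0,0,-0.0042,0,0,0,1],[0,0,-0.0042,0,0,0,1],[0,0,-0.0042,0,0,0,1]])

```text
clock: 22.03
eef_pos: [504.1, 80.8, 111.9]
eef_rot: [3.141, 0.001, 2.296]
wrist_force: [-0.7, 0.2, 5.8]
finger_gap: 0.8
finger_force: 3.0
```

Emit:
jog_arm(series=[[0,0,-0.0042,0,0,0,1],[0,0,-0.0042,0,0,0,1],[0,0,-0.0042,0,0,0,1]])

```text
clock: 22.28
eef_pos: [504.2, 80.9, 111.7]
eef_rot: [3.141, 0.001, 2.296]
wrist_force: [-1.9, 1.2, 9.0]
finger_gap: 0.4
finger_force: 4.1
```

Emit:
jog_arm(series=[[0,0,-0.0042,0,0,0,1],[0,0,-0.0042,0,0,0,1],[0,0,-0.0042,0,0,0,1]])

```text
clock: 22.53
eef_pos: [504.2, 80.9, 111.4]
eef_rot: [3.14, 0.001, 2.296]
wrist_force: [-1.3, 1.0, 10.6]
finger_gap: 0.1
finger_force: 5.2
```

Emit:
jog_arm(series=[[0,0,-0.0042,0,0,0,1],[0,0,-0.0042,0,0,0,1],[0,0,-0.0042,0,0,0,1]])

```text
clock: 22.78
eef_pos: [504.3, 81.0, 111.1]
eef_rot: [3.14, 0.001, 2.296]
wrist_force: [-2.3, 0.7, 12.8]
finger_gap: 0.5
finger_force: 6.2
```

The left foot now bears roughly 3 N. Contact is at 112.25 and it stays stiff to about 8 N. I'll add 0.10 rad here.

Emit:
jog_arm(series=[[0,0,0.07,0,0,0,1],[0,0,0.07,0,0,0,0.6],[0,0,0.07,0,0,0,0.6],[0,0,0.07,0,0,0,0.6],[0,0,0.07,0,0,0,0.6],[0,0,-0.1,0,0,0,0.6],[0,0,-0.205,0,0,0,0.6],[0,0,-0.205,0,0,0,0.6]])

```text
clock: 23.45
eef_pos: [502.4, 80.6, 82.9]
eef_rot: [-3.138, -0.002, 2.296]
wrist_force: [-0.3, 0.3, -0.7]
finger_gap: 37.1
finger_force: 0.0
```

Emit:
jog_arm(series=[[0,0,0,0,0,0,0.6],[0,0,0,0,0,0,1],[0,0,0,0,0,0,1],[0,0,0,0,0,0,1],[0,0,0,0,0,0,1],[0,0,0,0,0,0,1],[0,0,0,0,0,0,1],[0,0,0,0,0,0,1]])

```text
clock: 24.12
eef_pos: [503.8, 80.7, 85.7]
eef_rot: [3.142, 0.0, 2.296]
wrist_force: [-1.8, -2.0, 5.1]
finger_gap: 13.7
finger_force: 12.0
```

Emit:
jog_arm(series=[[0,0,-0.0012,0,0,-0.032,1],[0,0,-0.0024,0,0,-0.064,1],[0,0,-0.0024,0,0,-0.064,1],[0,0,-0.0024,0,0,-0.064,1]])

```text
clock: 24.45
eef_pos: [503.8, 80.7, 85.4]
eef_rot: [-3.142, 0.0, 2.195]
wrist_force: [-4.2, -3.0, 5.8]
finger_gap: 13.6
finger_force: 12.0
```

Emit:
jog_arm(series=[[0,0,0,0,0,0,0.7],[0,0,0,0,0,0,0.7],[0,0,0,0,0,0,0.7],[0,0,0.32,0,0,0,0.7],[0,0,0.4,0,0,0,0.5],[0,0,0.4,0,0,0,0.5]])

```text
clock: 24.95
eef_pos: [505.2, 81.0, 135.8]
eef_rot: [3.137, 0.002, 2.195]
wrist_force: [-0.9, 0.6, -0.1]
finger_gap: 38.4
finger_force: 0.0
```

Emit:
jog_arm(series=[[0.1,-0.3,0,0,0,-0.07,0.6],[0.2,-0.6,0,0,0,-0.14,0.6],[0.3,-0.9,0,0,0,-0.21,1],[0.4,-1,0,0,0,-0.28,1],[0.4,-1,0,0,0,-0.35,1],[0.4,-1,0,0,0,-0.42,1],[0.4,-1,0,0,0,-0.49,1],[0.4,-1,0,0,0,-0.533,1]])

```text
clock: 25.62
eef_pos: [551.5, -39.3, 131.9]
eef_rot: [-3.14, 0.0, 1.352]
wrist_force: [0.2, 0.4, -0.3]
finger_gap: 1.8
finger_force: 0.0
```

Emit:
jog_arm(series=[[0,-0.3,0,0,0,0,1],[0,-0.6,0,0,0,0,1],[0,-0.7,0,0,0,0,1],[0,-0.7,-0.08,0,0,0,1],[0,-0.7,-0.16,0,0,0,1],[0,-0.7,-0.17,0,0,0,1],[0,-0.7,-0.17,0,0,0,1],[0,-0.7,-0.17,0,0,0,1]])

```text
clock: 26.28
eef_pos: [551.8, -122.2, 112.4]
eef_rot: [-3.141, -0.0, 1.359]
wrist_force: [-0.4, -0.3, 0.4]
finger_gap: 0.3
finger_force: 0.0
```

Run:
```python
from cell import manip
s=manip.read_state();print(s["clock"],s["eef_pos"],s["eef_rot"],s["finger_gap"],s["wrist_force"],s["joints"].round(2))
```

```text
26.2833 [ 551.83303917 -122.22568365  112.4366011 ] [-3.14109175e+00 -8.59028933e-05  1.35933582e+00] 0.33017706249218903 [-0.40701667 -0.27526139  0.428367  ] [-0.28  0.43  1.58  0.    1.12 -0.07]
```

Probe the right again, with the left foot now bearing.

Emit:
jog_arm(series=[[0,-0.008,-0.0167,0,0,0,1],[0,-0.008,-0.0167,0,0,0,1],[0,-0.008,-0.0167,0,0,0,1]])

```text
clock: 26.53
eef_pos: [551.9, -124.0, 110.8]
eef_rot: [3.141, 0.0, 1.358]
wrist_force: [-0.1, 0.5, -0.6]
finger_gap: 0.8
finger_force: 0.0
```

Emit:
jog_arm(series=[[0,0,-0.0042,0,0,0,1],[0,0,-0.0042,0,0,0,1],[0,0,-0.0042,0,0,0,1]])

```text
clock: 26.78
eef_pos: [551.8, -124.2, 110.2]
eef_rot: [3.142, -0.0, 1.358]
wrist_force: [-0.2, -0.0, 0.8]
finger_gap: 0.6
finger_force: 0.0
```

Emit:
jog_arm(series=[[0,0,-0.0042,0,0,0,1],[0,0,-0.0042,0,0,0,1],[0,0,-0.0042,0,0,0,1]])

```text
clock: 27.03
eef_pos: [551.8, -124.2, 109.6]
eef_rot: [-3.142, 0.0, 1.358]
wrist_force: [-0.6, 0.4, -1.0]
finger_gap: 0.3
finger_force: 0.0
```

Emit:
jog_arm(series=[[0,0,-0.0042,0,0,0,1],[0,0,-0.0042,0,0,0,1],[0,0,-0.0042,0,0,0,1]])

```text
clock: 27.28
eef_pos: [551.9, -124.3, 109.4]
eef_rot: [3.141, 0.0, 1.358]
wrist_force: [-0.1, 0.1, 3.1]
finger_gap: 0.4
finger_force: 1.5
```

Emit:
jog_arm(series=[[0,0,-0.0042,0,0,0,1],[0,0,-0.0042,0,0,0,1],[0,0,-0.0042,0,0,0,1]])

```text
clock: 27.53
eef_pos: [552.1, -124.3, 109.2]
eef_rot: [3.141, 0.0, 1.358]
wrist_force: [-1.4, -0.2, 6.5]
finger_gap: 0.4
finger_force: 3.2
```

Emit:
jog_arm(series=[[0,0,-0.0042,0,0,0,1],[0,0,-0.0042,0,0,0,1],[0,0,-0.0042,0,0,0,1]])

```text
clock: 27.78
eef_pos: [552.2, -124.4, 109.0]
eef_rot: [3.14, 0.0, 1.358]
wrist_force: [-1.3, 0.7, 8.2]
finger_gap: 0.7
finger_force: 4.2
```

Emit:
jog_arm(series=[[0,0,-0.0042,0,0,0,1],[0,0,-0.0042,0,0,0,1],[0,0,-0.0042,0,0,0,1]])

```text
clock: 28.03
eef_pos: [552.3, -124.4, 108.7]
eef_rot: [3.14, 0.0, 1.358]
wrist_force: [-1.7, -0.0, 9.9]
finger_gap: 0.2
finger_force: 5.0
```

Emit:
jog_arm(series=[[0,0,-0.0042,0,0,0,1],[0,0,-0.0042,0,0,0,1],[0,0,-0.0042,0,0,0,1]])

```text
clock: 28.28
eef_pos: [552.4, -124.6, 108.4]
eef_rot: [3.139, 0.0, 1.358]
wrist_force: [-1.7, 0.0, 11.9]
finger_gap: 0.6
finger_force: 5.9
```

Right is stiff too, by the comparison slightly less loaded than left. I'll add 0.18 rad on the right.

Emit:
jog_arm(series=[[0,0.006,0.07,0,0,0,1],[0,0.006,0.07,0,0,0,0.6],[0,0.006,0.07,0,0,0,0.6],[0,0.006,0.07,0,0,0,0.6],[0,0.006,0.07,0,0,0,0.6],[0,0.006,-0.07,0,0,0,0.6],[0,0.006,-0.15,0,0,0,0.6],[0,0.006,-0.204,0,0,0,0.6]])

```text
clock: 28.95
eef_pos: [551.1, -123.3, 81.1]
eef_rot: [-3.14, -0.0, 1.358]
wrist_force: [0.1, 0.1, -0.6]
finger_gap: 37.4
finger_force: 0.0
```

Emit:
jog_arm(series=[[0,0,0,0,0,0,0.6],[0,0,0,0,0,0,1],[0,0,0,0,0,0,1],[0,0,0,0,0,0,1],[0,0,0,0,0,0,1],[0,0,0,0,0,0,1],[0,0,0,0,0,0,1],[0,0,0,0,0,0,1]])

```text
clock: 29.62
eef_pos: [551.8, -123.5, 83.0]
eef_rot: [3.141, 0.0, 1.358]
wrist_force: [-1.7, 0.1, 5.4]
finger_gap: 13.9
finger_force: 12.0
```

Emit:
jog_arm(series=[[0,0,-0.0014,0,0,-0.038,1],[0,0,-0.0028,0,0,-0.076,1],[0,0,-0.0043,0,0,-0.115,1],[0,0,-0.0043,0,0,-0.115,1],[0,0,-0.0043,0,0,-0.115,1]])

```text
clock: 30.03
eef_pos: [551.8, -123.5, 82.5]
eef_rot: [3.141, -0.0, 1.177]
wrist_force: [-3.1, 0.1, 5.7]
finger_gap: 13.9
finger_force: 12.0
```

Emit:
jog_arm(series=[[0,0,0,0,0,0,0.7],[0,0,0,0,0,0,0.7],[0,0,0,0,0,0,0.7],[0,0,0.3,0,0,0,0.7],[0,0,0.3,0,0,0,1],[0,0,0.3,0,0,0,1],[0,0,0.3,0,0,0,1],[0,0,0.3,0,0,0,1]])

```text
clock: 30.7
eef_pos: [551.4, -123.4, 117.3]
eef_rot: [-3.14, 0.0, 1.177]
wrist_force: [-0.2, -0.9, 0.4]
finger_gap: 4.9
finger_force: 0.0
```

Emit:
jog_arm(series=[[0,0,-0.045,0,0,0,1],[0,0,-0.054,0,0,0,1],[0,0,-0.054,0,0,0,1],[0,0,-0.054,0,0,0,1],[0,0,-0.054,0,0,0,1]])

```text
clock: 31.12
eef_pos: [551.8, -123.5, 111.6]
eef_rot: [-3.141, -0.0, 1.177]
wrist_force: [-0.6, -0.3, 0.8]
finger_gap: 1.0
finger_force: 0.0
```

Emit:
jog_arm(series=[[0,0,-0.0083,0,0,0,1],[0,0,-0.0083,0,0,0,1],[0,0,-0.0083,0,0,0,1]])

```text
clock: 31.37
eef_pos: [551.8, -123.5, 110.7]
eef_rot: [3.142, -0.0, 1.177]
wrist_force: [0.2, 0.6, -0.3]
finger_gap: 0.7
finger_force: 0.0
```

Emit:
jog_arm(series=[[0,0,-0.0042,0,0,0,1],[0,0,-0.0042,0,0,0,1],[0,0,-0.0042,0,0,0,1]])

```text
clock: 31.62
eef_pos: [551.8, -123.5, 110.2]
eef_rot: [3.142, 0.0, 1.177]
wrist_force: [0.4, 0.4, -0.7]
finger_gap: 0.6
finger_force: 0.0
```

Emit:
jog_arm(series=[[0,0,-0.0042,0,0,0,1],[0,0,-0.0042,0,0,0,1],[0,0,-0.0042,0,0,0,1]])

```text
clock: 31.87
eef_pos: [551.8, -123.5, 109.7]
eef_rot: [3.142, -0.0, 1.177]
wrist_force: [-0.5, -1.1, 0.5]
finger_gap: 0.6
finger_force: 0.0
```

Emit:
jog_arm(series=[[0,0,-0.0042,0,0,0,1],[0,0,-0.0042,0,0,0,1],[0,0,-0.0042,0,0,0,1]])

```text
clock: 32.12
eef_pos: [551.8, -123.5, 109.2]
eef_rot: [-3.142, -0.0, 1.177]
wrist_force: [0.1, -0.0, 0.6]
finger_gap: 0.6
finger_force: 0.0
```

Emit:
jog_arm(series=[[0,0,-0.0042,0,0,0,1],[0,0,-0.0042,0,0,0,1],[0,0,-0.0042,0,0,0,1]])

```text
clock: 32.37
eef_pos: [551.9, -123.5, 108.9]
eef_rot: [3.141, -0.0, 1.177]
wrist_force: [0.4, 0.3, 3.4]
finger_gap: 0.5
finger_force: 1.7
```

Emit:
jog_arm(series=[[0,0,-0.0042,0,0,0,1],[0,0,-0.0042,0,0,0,1],[0,0,-0.0042,0,0,0,1]])

```text
clock: 32.62
eef_pos: [552.1, -123.6, 108.8]
eef_rot: [3.14, -0.0, 1.177]
wrist_force: [-0.6, -0.1, 6.7]
finger_gap: 0.2
finger_force: 3.5
```

Emit:
jog_arm(series=[[0,0,-0.0042,0,0,0,1],[0,0,-0.0042,0,0,0,1],[0,0,-0.0042,0,0,0,1]])

```text
clock: 32.87
eef_pos: [552.2, -123.6, 108.5]
eef_rot: [3.14, -0.0, 1.177]
wrist_force: [-2.5, 0.2, 8.8]
finger_gap: 0.5
finger_force: 4.6
```

Emit:
jog_arm(series=[[0,0,0.2,0,0,0,1],[0,0.05,0.25,0,0,0,1],[-0.15,0.4,0.25,0,0,0,1],[-0.3,0.75,0.25,0,0,0,1],[-0.4,1,0.25,0,0,0,1],[-0.4,1,0.25,0,0,0,1]])

```text
clock: 33.37
eef_pos: [501.5, 1.4, 137.4]
eef_rot: [-3.141, -0.001, 1.181]
wrist_force: [0.1, -0.2, 0.0]
finger_gap: 0.5
finger_force: 0.0
```

Emit:
jog_arm(series=[[0,0.35,0,0,0,0,1],[0,0.7,0,0,0,0,1],[0,0.7,-0.08,0,0,0,1],[0,0.7,-0.16,0,0,0,1],[0,0.7,-0.185,0,0,0,1],[0,0.7,-0.185,0,0,0,1],[0,0.7,-0.185,0,0,0,1],[0,0.7,-0.185,0,0,0,1]])

```text
clock: 34.03
eef_pos: [504.1, 79.6, 115.7]
eef_rot: [3.141, -0.0, 1.176]
wrist_force: [0.4, 0.5, -0.5]
finger_gap: 0.3
finger_force: 0.0
```

Emit:
jog_arm(series=[[0,0.008,-0.025,0,0,0,1],[0,0.008,-0.025,0,0,0,1],[0,0.008,-0.025,0,0,0,1],[0,0.008,-0.025,0,0,0,1]])

```text
clock: 34.37
eef_pos: [503.8, 81.4, 112.5]
eef_rot: [3.141, -0.0, 1.177]
wrist_force: [1.0, 0.9, -0.6]
finger_gap: 0.4
finger_force: 0.0
```

Emit:
jog_arm(series=[[0,0,-0.0042,0,0,0,1],[0,0,-0.0042,0,0,0,1],[0,0,-0.0042,0,0,0,1]])

```text
clock: 34.62
eef_pos: [503.8, 81.5, 112.0]
eef_rot: [3.142, -0.0, 1.178]
wrist_force: [-0.5, 0.2, -0.4]
finger_gap: 0.6
finger_force: 0.0
```

Emit:
jog_arm(series=[[0,0,-0.0042,0,0,0,1],[0,0,-0.0042,0,0,0,1],[0,0,-0.0042,0,0,0,1]])

```text
clock: 34.87
eef_pos: [504.0, 81.5, 111.8]
eef_rot: [3.141, -0.0, 1.178]
wrist_force: [0.0, 0.4, 4.2]
finger_gap: 0.3
finger_force: 2.1
```

Emit:
jog_arm(series=[[0,0,-0.0042,0,0,0,1],[0,0,-0.0042,0,0,0,1],[0,0,-0.0042,0,0,0,1]])

```text
clock: 35.12
eef_pos: [504.1, 81.5, 111.4]
eef_rot: [3.141, -0.0, 1.177]
wrist_force: [-1.3, -0.4, 7.2]
finger_gap: 0.4
finger_force: 3.6
```

Emit:
jog_arm(series=[[0,0,-0.0042,0,0,0,1],[0,0,-0.0042,0,0,0,1],[0,0,-0.0042,0,0,0,1]])

```text
clock: 35.37
eef_pos: [504.2, 81.6, 111.1]
eef_rot: [3.141, -0.001, 1.177]
wrist_force: [-1.7, 0.7, 9.7]
finger_gap: 0.4
finger_force: 4.7
```

Emit:
jog_arm(series=[[0,0,-0.0042,0,0,0,1],[0,0,-0.0042,0,0,0,1],[0,0,-0.0042,0,0,0,1]])

```text
clock: 35.62
eef_pos: [504.3, 81.7, 110.9]
eef_rot: [3.14, -0.001, 1.178]
wrist_force: [-2.5, 0.4, 11.6]
finger_gap: 0.5
finger_force: 5.7
```

Emit:
jog_arm(series=[[0,0,-0.0042,0,0,0,1],[0,0,-0.0042,0,0,0,1],[0,0,-0.0042,0,0,0,1]])

```text
clock: 35.87
eef_pos: [504.3, 81.7, 110.6]
eef_rot: [3.14, -0.001, 1.178]
wrist_force: [-2.6, 0.9, 13.5]
finger_gap: 0.5
finger_force: 6.7
```

The left is stiff but begins to give a little earlier (about 5 N) than the right (about 8 N). A last 0.12 rad on the left will even them.

Emit:
jog_arm(series=[[0,-0.008,0.08,0,0,0,1],[0,-0.008,0.08,0,0,0.08,1],[0,-0.008,0.08,0,0,0.16,0.6],[0,-0.008,0.08,0,0,0.24,0.6],[0,-0.008,0.08,0,0,0.32,0.6],[0,-0.008,0.08,0,0,0.4,0.6],[0,-0.008,0.08,0,0,0.48,0.6],[0,-0.008,0.08,0,0,0.56,0.6]])

```text
clock: 36.53
eef_pos: [503.7, 80.4, 119.1]
eef_rot: [-3.141, -0.0, 2.059]
wrist_force: [-0.0, -0.3, -0.5]
finger_gap: 36.2
finger_force: 0.0
```

Emit:
jog_arm(series=[[0,0,0,0,0,0.08,0.6],[0,0,0,0,0,0.088,0.6],[0,0,0,0,0,0.088,0.6],[0,0,-0.1,0,0,0.088,0.6],[0,0,-0.2,0,0,0.088,0.6],[0,0,-0.28,0,0,0.088,0.6],[0,0,-0.28,0,0,0.088,0.6],[0,0,-0.28,0,0,0.088,0.6]])

```text
clock: 37.2
eef_pos: [503.6, 80.5, 85.3]
eef_rot: [-3.141, -0.0, 2.189]
wrist_force: [-0.1, 0.6, 0.0]
finger_gap: 37.7
finger_force: 0.0
```

Emit:
jog_arm(series=[[0,0,0,0,0,0,1],[0,0,0,0,0,0,1],[0,0,0,0,0,0,1],[0,0,0,0,0,0,1],[0,0,0,0,0,0,1],[0,0,0,0,0,0,1],[0,0,0,0,0,0,1]])

```text
clock: 37.78
eef_pos: [503.8, 80.4, 85.7]
eef_rot: [-3.142, 0.0, 2.191]
wrist_force: [-2.9, -2.6, 4.6]
finger_gap: 14.1
finger_force: 12.0
```

Emit:
jog_arm(series=[[0,0,-0.0014,0,0,-0.038,1],[0,0,-0.0029,0,0,-0.076,1],[0,0,-0.0029,0,0,-0.076,1],[0,0,-0.0029,0,0,-0.076,1]])

```text
clock: 38.12
eef_pos: [503.7, 80.4, 85.3]
eef_rot: [-3.141, 0.0, 2.071]
wrist_force: [-3.5, -1.4, 5.7]
finger_gap: 13.6
finger_force: 12.0
```

Emit:
jog_arm(series=[[0,0,0,0,0,0,0.7],[0,0,0,0,0,0,0.7],[0,0,0,0,0,0,0.7],[0,0,0.29,0,0,0,0.7],[0,0,0.29,0,0,0,1],[0,0,0.29,0,0,0,1],[0,0,0.29,0,0,0,1],[0,0,0.29,0,0,0,1]])

```text
clock: 38.78
eef_pos: [503.4, 80.5, 119.0]
eef_rot: [-3.14, -0.001, 2.071]
wrist_force: [0.2, -0.1, -0.4]
finger_gap: 4.8
finger_force: 0.0
```

Emit:
jog_arm(series=[[0,0,0.3,0,0,0,0.5],[-0.2,0,0.7,0,0,0,0.5],[-0.3,0,0.9,0,0,0,0.5],[-0.3,0,0.9,0,0,0,0.5],[-0.3,0,0.9,0,0,0,0.5],[-0.3,0,0.9,0,0,0,0.5]])

```text
clock: 39.28
eef_pos: [467.6, 80.5, 226.7]
eef_rot: [-3.14, -0.001, 2.071]
wrist_force: [0.4, 0.5, -1.6]
finger_gap: 41.8
finger_force: 0.0
```

Run:
```python
from cell import manip
import cv2,numpy as np
a=cv2.imread("pics/scene0.png"); b=manip.camera("scene")["frame"][:,:,::-1]
o=np.hstack([a[150:300,235:435],b[150:300,235:435]]); cv2.imwrite("pics/cmp.png",cv2.resize(o,(800,300),interpolation=2))
```

```text
(no output)
```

View pics/cmp.png

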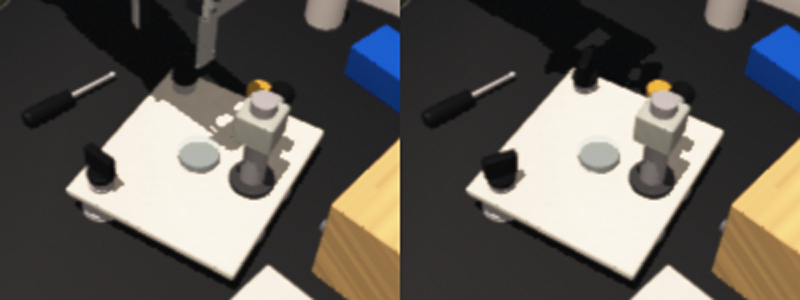

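The before and after views match: plate corners at (67,190)/(467,190) and (235,280)/(635,280), with the dish, weight and screwdriver unmoved. Only the knobs have turned, so I'm handing it in.

```bash
python3 -c "
from cell import manip
print(manip.sign_off())"
```

```text
the job is handed in; nothing more can be done
None
```

I handed the job in at about 39 s: the left knob is turned down about 1.03 rad and the right about 2.01 rad, I estimate roughly 3 N on each front foot from push tests, I did not re-push the corners after the last small turns or measure the middle foot directly, and the base and everything else look unmoved.

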